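Empty the finishing machine's guarded catch tray

TASK

Loosen the clamp knob of the catch tray's grille guard, slide the guard fully open and clamp it tight there, so that it cannot run back while the tray is emptied. Then put every finished brass casting from the tray into the yellow tote, and only after that loosen the guard, slide it fully closed over the tray and clamp it tight again. Leave the brass vase and the white jar where they stand.

Things in the scene. Friction and masses are not known exactly. Their poses are not given: they have to be found in the camera images.
- finisher: Green bench finishing machine, fixed. Origin on the bench (z=0) under its steel catch tray's centre; x points to the green housing (x 150 to 320, 95 high), y along the rails. Tray 200 (x) by 240 (y) outside, walls 5 thick, 34 high, floor 5 thick. Front rail at x=-125 (30 wide, 50 high), rear rail at x=125 (15 wide, 96 high), both y -130 to 400.
- guard (a joint): Position (m) of the sliding bar-grille guard along the machine's y: 0 = closed over the tray (end stop), 0.27 = fully open (end stop). Grille 99 to 109 above the bench; closed it spans machine x -97 to 127, y -100 to 100. Its carriage block (44 by 80, top 96 above the bench) is on the front rail at x=-125, y=-40 + guard. About 3 N moves it when free; clamped it is locked.
- knob (a joint): Angle (rad) of the black clamp knob on the guard's carriage, about the vertical: 0 = fully tight (stop), 1.4 = fully loose (stop). It loosens anticlockwise seen from above; it grips the rail below about 0.4 and is quite free above 0.7. The knob moves with the guard and may be held to slide it.
- knob_grip (a point): Point on the clamp knob's axis in the middle of its grip bar, 139 above the bench. The bar is 64 long, 15 thick, 32 high (122 to 152 above the bench) and turns with the knob: the point's y axis lies along the bar (parallel to the rails when tight, nearly across them when loose).
- tote: Yellow open tote standing loose on the bench, 240 (x) by 260 (y) by 70 high, walls and floor 5 thick, 1.3 kg. Origin at the centre of its underside.
- cast0: Finished brass casting, one of three to five alike (None if absent): a round foot 52 in diameter tapering up to a stem 23 to 25 in diameter from 36 to 78 mm above its underside; 78 tall, about 220 g. Starts standing on its foot in the catch tray. Origin at the centre of its underside, z up along the stem.
- cast1: Finished brass casting, one of three to five alike (None if absent): a round foot 52 in diameter tapering up to a stem 23 to 25 in diameter from 36 to 78 mm above its underside; 78 tall, about 220 g. Starts standing on its foot in the catch tray. Origin at the centre of its underside, z up along the stem.
- cast2: Finished brass casting, one of three to five alike (None if absent): a round foot 52 in diameter tapering up to a stem 23 to 25 in diameter from 36 to 78 mm above its underside; 78 tall, about 220 g. Starts standing on its foot in the catch tray. Origin at the centre of its underside, z up along the stem.
- cast3: Finished brass casting, one of three to five alike (None if absent): a round foot 52 in diameter tapering up to a stem 23 to 25 in diameter from 36 to 78 mm above its underside; 78 tall, about 220 g. Starts standing on its foot in the catch tray. Origin at the centre of its underside, z up along the stem.
- cast4: Finished brass casting, one of three to five alike (None if absent): a round foot 52 in diameter tapering up to a stem 23 to 25 in diameter from 36 to 78 mm above its underside; 78 tall, about 220 g. Starts standing on its foot in the catch tray. Origin at the centre of its underside, z up along the stem.
- cast5: Finished brass casting, one of three to five alike (None if absent): a round foot 52 in diameter tapering up to a stem 23 to 25 in diameter from 36 to 78 mm above its underside; 78 tall, about 220 g. Starts standing on its foot in the catch tray. Origin at the centre of its underside, z up along the stem.
- vase: Bystander: brass vase 180 tall, 90 wide, standing loose. Origin at the centre of its underside.
- jar: Bystander: white jar 80 tall, 70 in diameter. Origin at the centre of its underside.
Mind the look-alikes: they are no part of the job. What is shaped like the cast5 but green or purple is not meant. What is shaped like the cast0 but pink is not meant.

How it is judged:
By the outcome, as a careful person would: the job done as asked, in the order asked, and still so for the second after the job is handed in, with the robot touching nothing.
Of cast0, cast1, cast2, cast3, cast4, cast5 only 3 to 5 are there at a start; the rules pass over those that are not, and their reading is None.
At some moment in a run one of cast0, cast1, cast2, cast3, cast4, cast5 may be knocked a few centimetres aside while the robot is not near it.
Once in a run the grip may slacken for a moment while it holds something.
It also fails if it takes over 208 s, if anything falls off the work surface, if the arm or the gripper's body presses on something with over 40 N, if the wrist force passes 120 N, or if a joint passes its speed limit or range.

ROBOT

A 7-joint arm with a two-finger parallel gripper is mounted at the origin on the work surface. World frame = base frame: x ahead of the robot, y to its left, z up, the work surface at z = 0. Lengths are in m, angles in rad, forces in N, time in s.
With the tool pointing down it reaches from about 0.425 to 1.025 m from the base axis. Payload 9.4 kg.
Tool frame: the origin (TCP) lies at the very end of the fingers, on their centre line; the grasp point (between the pads) lies 19 mm behind it (tcp_to_grasp is the distance from the TCP to the grasp point, in m); z points along the fingers, x is the direction in which the jaws open and shut, and the axes are right-handed (so a half turn about z gives the same grasp; the last joint's range is limited). The gripper opens to 85 mm and grips with 20 to 120 N. Pads are 22 mm wide; open, the fingers measure 114 mm over their backs; the gripper's body (76 mm by 85 mm) begins 54 mm behind the grasp point. The pads swing forward as they close: fully open they stand 13 mm farther back than shut.
Start: joints at [-1.347, 0.599, -0.003, 1.599, 0.002, 0.943, -0.08], TCP at [0.215, 0.692, 0.231] pointing down, gripper open.
Joint ranges: [-2.57, 2.57], [-0.35, 1.97], [-1.29, 1.29], [0.11, 2.56], [-1.05, 4.19], [0.11, 1.86], [-2.63, 2.63]. Speed limits (rad/s): [2.22, 2.22, 3.01, 3.01, 3.14, 3.14, 3.14].

INTERFACE

Orientations are given as a unit quaternion [x, y, z, w].
In Python, from plant import * gives the robot as it stands. The module is installed in compiled form; this text tells all that it offers.
- The arm moves only by the tool carry_out, never from a script. Its argument "steps" is a list of rows, each a list of 7 numbers: the closure, from -1 (fully open) to 1 (shut), then the shift along the world's x, y, z in cm, then the turn, a rotation vector about the world's x, y, z in degrees. In form: [[claw, dx, dy, dz, wx, wy, wz], ...]. A call has 1 to 5 rows; each row is the pose to reach, as a shift and turn from the pose commanded when the call began; what a row does not reach only later rows make up. A row lasts 1/10 s, in which the tool goes at most 50 mm and 8.59 degrees, less where a joint would pass 70% of its speed; a pose out of reach is approached as far as the arm can. A call with a gripper value outside its range is refused whole. The fingers move at their own pace and stop on an object; "grip_force" is the grip in N (left out, the last holds). Time passes only in rows, so rows that repeat a pose let the fingers close. It gives the time, the measured TCP pose, the force and the opening at its end, in the units of the state.
- state(): the state, without advancing time (a new reading comes with each control period).
- snapshot(name): name is "side" or "top" or "wrist"; returns the picture (420x560x3 uint8, red, green, blue); there is no depth.
- calibration(name): a dict with "camera_matrix" (3x3 intrinsics, pixels), "D" ([k1, k2, p1, p2, k3] as OpenCV has them; the pictures are not rectified), "position" and "rotation" of the camera in the world. Camera axes: x right, y down, z forward; pixel columns grow to the right and rows downward; lengths in m; the calibration is good to about 2 mm. A picture is of the moment at which its call begins: read the wrist's pose just before it. calibration takes no time and is no camera call; for the wrist camera it gives the pose at the moment of the call.
- hand_in(): hands the job in, once; it reports no verdict.
Trained networks look in the newest picture that a camera, given by its name, has taken for a name from the list of things; names that differ only in an ending like _2 or _b are one class to them, and where a whole thing is asked for, a point or a joint stands for the part that bears it (a point fixed in the world has none). Each returns a list of dicts, best first, with "confidence" (0 to 1); they miss things now and then, are a little off and sometimes report something else, mostly with a low value. They report only what shows in the picture. A call takes as long as a camera call. They do not tell look-alikes from the thing itself.
- search_frame(camera, query): "at" ([x, y, z] in m, in the coordinates of the camera as it stood for that picture, good to about 4 mm: the middle of the surface that is visible of it).
- cut_out(camera, query): "region" (420x560 bool, what is visible of it).
The state is a dict: "time": time; "q": joint angles; "joint_vel": joint speeds; "tau": joint torques, N m; "tcp_pos": TCP position; "eef_rot": TCP orientation; "ft_force": force on the tool from outside, world axes, zero at the start; "wrist_torque": the same for the moment, N m; "opening": opening from 0.0 (shut) to 1.0 (fully open).
Only numpy, scipy, OpenCV 4.12 (cv2) and the standard library are available. Lean on these libraries where they do the work, as an engineer would, in place of code of your own. Each camera call takes 0.05 s, during which the arm holds its last target.

## Working session

There is one attempt and no reset: what is moved stays moved. The work goes in short steps, Python scripts to look and compute and a tool call to move; the robot and the scene stay as the last step left them, time stands still between calls to the robot, and variables do not carry over. Pictures are saved under pics/ and viewed, and the job is handed in when it is done.

Besides the shell and the picture viewer there is one more tool, called after ">>>" as name([rows], argument=value, ...), one row to a line, values as JSON. carry_out: Moves the arm, as the interface text tells. Its arguments: {"type":"object","properties":{"steps":{"type":"array","items":{"type":"array","items":{"type":"number"}}},"grip_force":{"type":"number"}},"required":["steps"]}

```bash
mkdir -p pics; ls
python3 - <<'E'
from plant import *
import cv2
s=state()
print(s)
for n in ["side","top","wrist"]:
    c=calibration(n); print(n,c)
    im=snapshot(n); cv2.imwrite(f"pics/{n}0.png",im[:,:,::-1])
E
```

```text
pics
{'time': 0.0, 'q': array([-1.34670143,  0.6001443 , -0.00254165,  1.60013864,  0.00178934,
        0.94290143, -0.07982886]), 'joint_vel': array([-8.34503788e-05,  1.07924006e-03,  1.73927485e-05,  2.17350344e-04,
       -4.80139304e-04,  1.11080648e-06,  6.03148233e-04]), 'tau': array([ 5.41631816e-04, -7.76479554e+01,  1.56491518e+00, -2.57999879e+01,
        1.23414199e-02,  9.28296300e-03, -3.20533530e-06]), 'tcp_pos': array([0.21467547, 0.69198645, 0.2304    ]), 'eef_rot': array([ 8.05064473e-01,  5.93186786e-01, -5.96588979e-04,  5.25080523e-04]), 'ft_force': array([ 0.78221966, -0.27180754, -0.03347198]), 'wrist_torque': array([0.00088625, 0.00383738, 0.01157607]), 'opening': 1.0009876948307874}
side {'camera_matrix': array([[435.33754305,   0.        , 279.40915117],
       [  0.        , 435.33754305, 212.23211272],
       [  0.        ,   0.        ,   1.        ]]), 'D': array([-0.00137964,  0.        ,  0.        ,  0.        ,  0.        ]), 'position': array([0.15826254, 0.50904892, 0.64608468]), 'rotation': array([-0.2839268 ,  0.85041137, -0.42347391,  0.12983037])}
top {'camera_matrix': array([[503.20186066,   0.        , 278.86895803],
       [  0.        , 503.20186066, 210.40908916],
       [  0.        ,   0.        ,   1.        ]]), 'D': array([-0.02558472,  0.        ,  0.        ,  0.        ,  0.        ]), 'position': array([ 0.30642401, -0.04649637,  1.16762437]), 'rotation': array([ 0.72609324, -0.67984795,  0.06932534, -0.07608794])}
wrist {'camera_matrix': array([[326.25724392,   0.        , 277.75767026],
       [  0.        , 326.25724392, 214.50114563],
       [  0.        ,   0.        ,   1.        ]]), 'D': array([-0.00535562,  0.        ,  0.        ,  0.        ,  0.        ]), 'position': array([0.1465311 , 0.71431763, 0.37311781]), 'rotation': array([0.79668365, 0.58685085, 0.08506445, 0.11689858])}
```

View pics/side0.png

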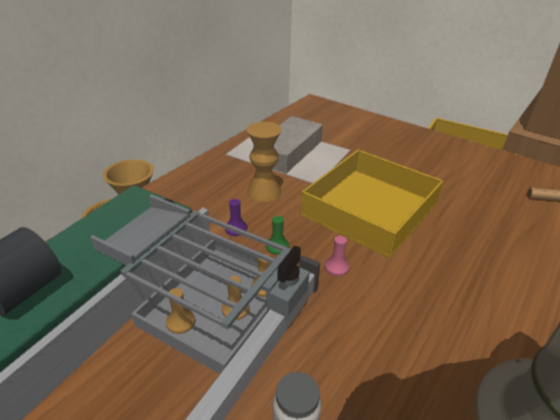

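View pics/top0.png

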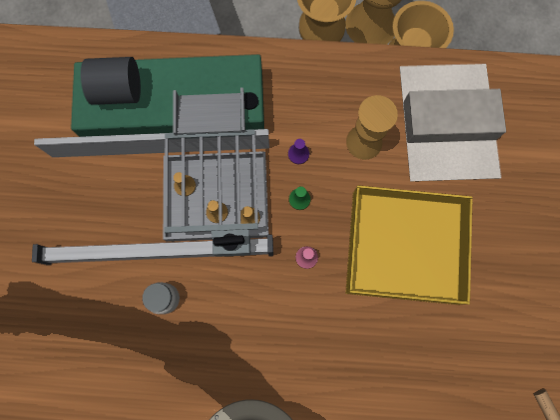

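View pics/wrist0.png

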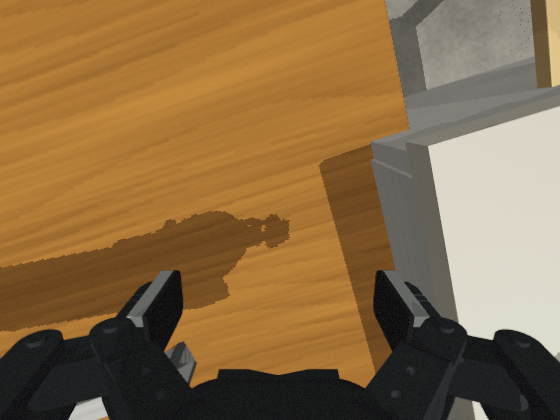

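The top picture shows the tray with three brass castings at about (183,184), (216,210) and (250,214). The knob is at (230,240) and the tote at (410,245). The purple (299,150), green (300,197) and pink (308,256) look-alikes stand outside the tray. The jar is at (160,297) and the vase at (370,130).

```bash
cat > h.py <<'E'
from plant import *
import numpy as np, cv2
from scipy.spatial.transform import Rotation as R
def ray(c,u,v):
    p=cv2.undistortPoints(np.array([[[u,v]]],float),c["camera_matrix"],c["D"])[0,0]
    d=R.from_quat(c["rotation"]).apply([p[0],p[1],1.]); return np.array(c["position"]),d
def at_z(c,u,v,z):
    o,d=ray(c,u,v); return o+d*(z-o[2])/d[2]
def proj(c,P):
    P=np.atleast_2d(P); r=R.from_quat(c["rotation"]).inv().apply(P-c["position"])
    return cv2.projectPoints(r,np.zeros(3),np.zeros(3),c["camera_matrix"],c["D"])[0][:,0]
def tri(obs):
    A=np.zeros((3,3));b=np.zeros(3)
    for c,u,v in obs:
        o,d=ray(c,u,v); d=d/np.linalg.norm(d); M=np.eye(3)-np.outer(d,d); A+=M;b+=M@o
    return np.linalg.solve(A,b)
def w(c,at): return R.from_quat(c["rotation"]).apply(at)+c["position"]
def save(im,name,box=None,k=1):
    im=im[:,:,::-1]
    if box: x0,y0,x1,y1=box; im=im[y0:y1,x0:x1]
    if k!=1: im=cv2.resize(im,None,fx=k,fy=k,interpolation=cv2.INTER_CUBIC)
    cv2.imwrite("pics/"+name,im)
E
python3 - <<'E'
from h import *
for n in ["top","side"]:
    im=snapshot(n); c=calibration(n)
    save(im,n+"1.png",(30,120,290,310) if n=="top" else (90,150,330,330),3)
    for q in ["knob","tote","cast0","vase","jar","guard"]:
        print(n,q,[(np.round(w(c,d["at"]),3),round(d["confidence"],2)) for d in search_frame(n,q)])
print(state()["time"])
E
```

```text
top knob [(array([0.45 , 0.071, 0.151]), 0.91)]
top tote [(array([ 0.485, -0.337,  0.004]), 0.94)]
top cast0 [(array([0.528, 0.118, 0.026]), 0.9), (array([0.589, 0.196, 0.022]), 0.62), (array([ 0.686, -0.061,  0.02 ]), 0.61), (array([0.525, 0.041, 0.043]), 0.55), (array([ 0.435, -0.097,  0.018]), 0.55)]
top vase [(array([ 0.717, -0.216,  0.18 ]), 0.81)]
top jar [(array([0.326, 0.208, 0.08 ]), 0.96)]
top guard [(array([0.518, 0.101, 0.11 ]), 0.58)]
side knob [(array([0.442, 0.08 , 0.147]), 0.59)]
side tote [(array([ 0.479, -0.338,  0.026]), 0.59)]
side cast0 [(array([0.58 , 0.209, 0.028]), 0.97), (array([ 0.437, -0.087,  0.026]), 0.89), (array([ 0.679, -0.057,  0.036]), 0.84), (array([ 0.572, -0.066,  0.038]), 0.82), (array([0.527, 0.131, 0.047]), 0.79), (array([0.519, 0.053, 0.07 ]), 0.48)]
side vase [(array([ 0.715, -0.197,  0.112]), 0.91)]
side jar [(array([0.322, 0.226, 0.079]), 0.73), (array([0.525, 0.131, 0.043]), 0.29)]
side guard [(array([0.515, 0.11 , 0.108]), 0.79)]
0.85
```

View pics/top1.png

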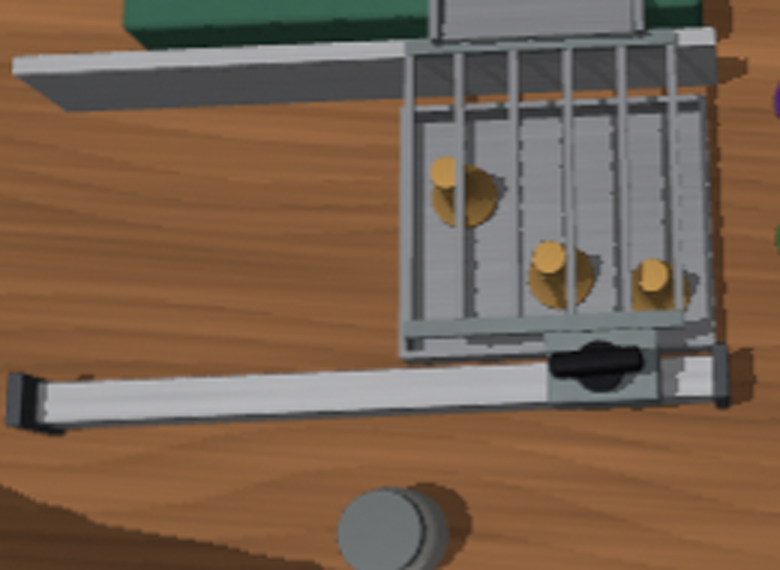

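View pics/side1.png

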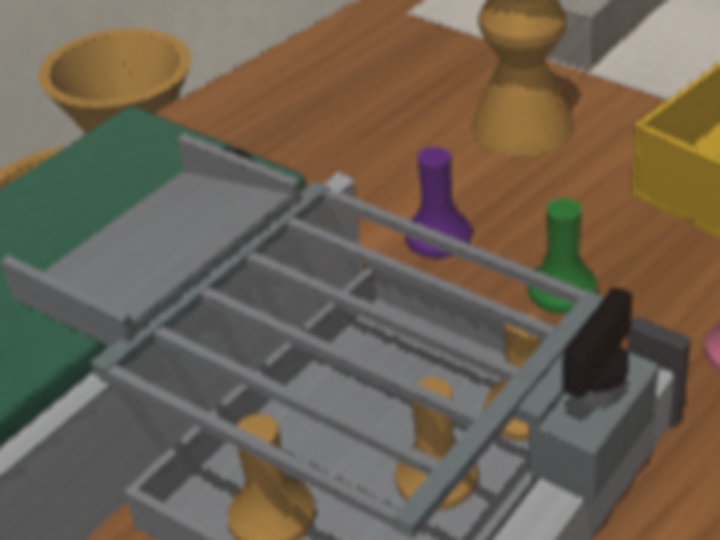

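```bash
cat > fit.py <<'E'
from h import *
from scipy.optimize import least_squares
c=calibration("top")
f=lambda u,v:(30+u/3,120+v/3)
obs=[((100,120,34),f(402,112)),((100,-120,34),f(705,97)),((-100,-120,34),f(714,350)),((-100,120,34),f(402,357)),
((132.5,-130,96),f(716,28)),((117.5,-130,96),f(716,44)),((132.5,400,96),f(13,58)),((117.5,400,96),f(13,76)),
((-110,-130,50),f(714,357)),((-110,400,50),f(46,384)),((-140,-130,50),f(714,396)),((-140,400,50),f(46,424))]
P=np.array([o[0] for o in obs])/1000; uv=np.array([o[1] for o in obs])
def W(p,P): 
    cs,sn=np.cos(p[2]),np.sin(p[2]); P=np.atleast_2d(P)
    return np.c_[p[0]+cs*P[:,0]-sn*P[:,1],p[1]+sn*P[:,0]+cs*P[:,1],P[:,2]]
r=least_squares(lambda p:(proj(c,W(p,P))-uv).ravel(),[.56,.1,0.0],loss="soft_l1")
print(r.x,np.degrees(r.x[2])); print(np.round((proj(c,W(r.x,P))-uv),1).tolist())
p=r.x
print("knob",W(p,[-.125,-.04,.139]), "open knob",W(p,[-.125,.23,.139]))
# castings tops at z=.083
for u,v in [(445,173),(549,257),(654,275)]: print("cast",at_z(c,*f(u,v),.083))
# knob bar ends
a=at_z(c,*f(553,352),.152);b=at_z(c,*f(642,347),.152);print(a,b,(a+b)/2,np.linalg.norm(a-b))
E
python3 fit.py
```

```text
[0.5690968  0.12190382 0.10623542] 6.086841071177574
[[-0.1, -1.3], [0.5, -0.3], [0.5, -0.9], [-0.8, 1.0], [-0.1, -0.0], [0.2, 1.0], [0.1, -0.4], [-0.3, -0.1], [5.0, -0.1], [-7.7, 0.2], [5.5, 0.2], [-8.4, 0.2]]
knob [[0.44904293 0.06887486 0.139     ]] open knob [[0.42041329 0.33735269 0.139     ]]
cast [0.59255806 0.20078083 0.083     ]
cast [0.53378142 0.11734187 0.083     ]
cast [0.52535306 0.03911868 0.083     ]
[0.45359726 0.09807237 0.152     ] [0.4610136 0.0378982 0.152    ] [0.45730543 0.06798529 0.152     ] 0.060629471065744484
```

The fit gives the machine origin at (0.569, 0.122) with yaw 6.1°. That puts the knob at (0.449, 0.069) and leaves three castings in the tray. I'm moving above the knob with the jaws along machine x.

>>> carry_out([
  [-1,4.5,-12,0,0,0,-13],
  [-1,6,-16,0,0,0,-20],
  [-1,8,-21,0,0,0,-26],
  [-1,10,-26,0,0,0,-32],
  [-1,11.5,-31,0,0,0,-36],
])

```text
time: 1.35
tcp_pos: [0.3034, 0.4567, 0.2315]
eef_rot: [0.95, 0.313, 0.0, -0.0]
ft_force: [1.4, -0.4, 0.1]
opening: 1.006
```

>>> carry_out([
  [-1,14.6,-38.8,0,0,0,-30.4],
  [-1,14.6,-38.8,0,0,0,-30.4],
  [-1,14.6,-38.8,0,0,0,-30.4],
  [-1,14.6,-38.8,0,0,0,-30.4],
  [-1,14.6,-38.8,0,0,0,-30.4],
])

```text
time: 1.85
tcp_pos: [0.3913, 0.2229, 0.2316]
eef_rot: [0.999, 0.054, 0.0, -0.0]
ft_force: [1.1, 0.2, -0.6]
opening: 0.998
```

>>> carry_out([
  [-1,5.6,-14.9,0,0,0,0],
  [-1,5.6,-14.9,0,0,0,0],
  [-1,5.6,-14.9,0,0,0,0],
  [-1,5.6,-14.9,0,0,0,0],
])

```text
time: 2.25
tcp_pos: [0.4485, 0.0702, 0.2319]
eef_rot: [0.999, 0.052, 0.001, 0.001]
ft_force: [0.4, 0.9, -0.4]
opening: 1.005
```

Run:
```python
from h import *
s=state(); print(s["tcp_pos"],R.from_quat(s["eef_rot"]).as_matrix()[:,0],s["q"])
c=calibration("wrist"); im=snapshot("wrist"); save(im,"w1.png")
print([(np.round(w(c,d["at"]),4),round(d["confidence"],2)) for d in search_frame("wrist","knob")])
print(proj(c,[0.449,0.069,.152]))
np.save("c1.npy",c,allow_pickle=True)
```

```text
[0.44846942 0.07020543 0.23190357] [0.99462397 0.10353433 0.00194927] [-0.58733635  0.28899795  0.39152129  2.21595871 -0.17538033  0.66309118
  0.03174522]
[(array([0.4513, 0.0712, 0.1553]), 0.89)]
[[276.30881602 224.98893517]]
```

View pics/w1.png

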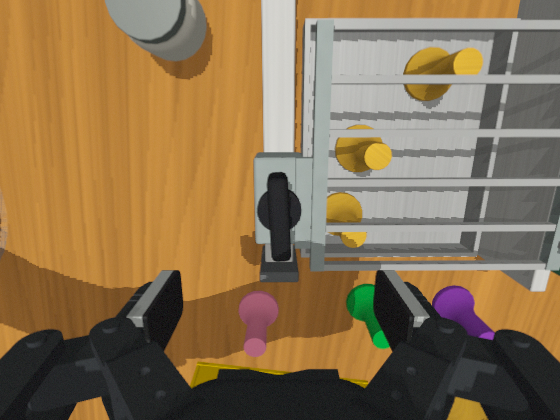

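Run:
```python
from h import *
c=np.load("c1.npy",allow_pickle=True).item()
im=cv2.imread("pics/w1.png"); cv2.imwrite("pics/w1z.png",cv2.resize(im[140:300,220:340],None,fx=5,fy=5))
m=cut_out("wrist","knob")[0]["region"]; v,u=np.nonzero(m); print(u.min(),u.max(),v.min(),v.max(),u.mean(),v.mean())
for p in [(279,217),(277,173),(281,261)]: print(at_z(c,*p,.152))
ct=calibration("top")
print(tri([(c,279,217),(ct,30+597/3,120+355/3)]),tri([(c,279,217),(ct,30+597/3,120+352/3)]))
```

```text
257 301 171 261 278.5076500588466 213.81679089839153
[0.45029865 0.07517565 0.152     ]
[0.44564705 0.1064402  0.152     ]
[0.45534427 0.04126388 0.152     ]
[0.45317782 0.07016428 0.13788348] [0.45405585 0.07039509 0.13958618]
```

View pics/w1z.png

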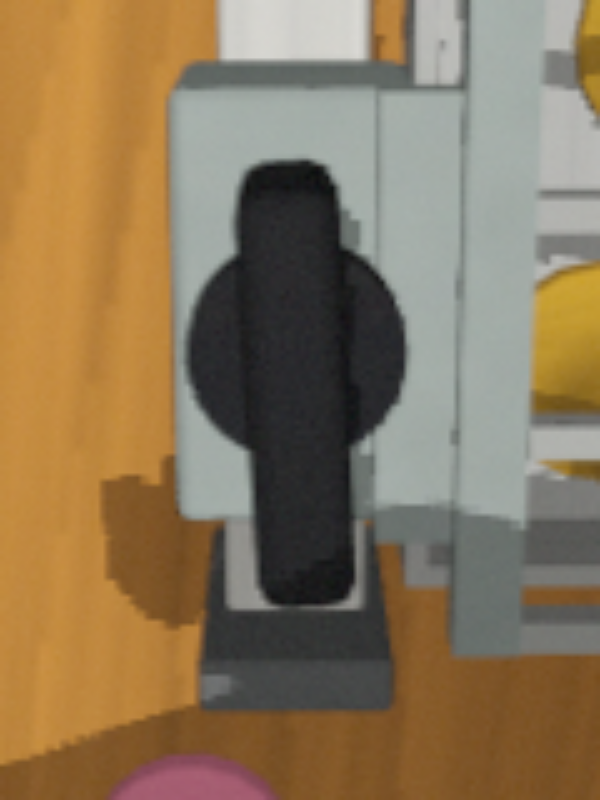

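>>> carry_out([
  [-1,0.15,0.15,-5,0,0,0],
  [-1,0.15,0.15,-9,0,0,0],
  [-1,0.15,0.15,-11.3,0,0,0],
  [-1,0.15,0.15,-11.3,0,0,0],
])

```text
time: 2.8
tcp_pos: [0.4465, 0.0787, 0.1159]
eef_rot: [0.998, 0.057, -0.003, 0.0]
ft_force: [-0.3, 0.1, 0.6]
opening: 1.005
```

>>> carry_out([
  [1,0,0,0,0,0,0],
  [1,0,0,0,0,0,0],
  [1,0,0,0,0,0,0],
  [1,0,0,0,0,0,0],
  [1,0,0,0,0,0,0],
], grip_force=40)

```text
time: 3.3
tcp_pos: [0.4487, 0.0776, 0.1196]
eef_rot: [0.998, 0.056, 0.001, -0.001]
ft_force: [-2.6, 1.7, 14.0]
opening: 0.367
```

>>> carry_out([
  [-0.2,0,0,0,0,0,0],
  [-0.2,0,0,0.8,0,0,0],
  [-0.2,0,0,0.8,0,0,0],
  [-0.2,0,0,0.8,0,0,0],
])

```text
time: 3.7
tcp_pos: [0.4486, 0.0771, 0.1267]
eef_rot: [0.998, 0.056, 0.0, -0.0]
ft_force: [0.2, 0.1, 0.9]
opening: 0.597
```

Run:
```python
from h import *
s=state(); print(s["tcp_pos"],R.from_quat(s["eef_rot"]).as_matrix()[:,0],s["q"],s["opening"],s["ft_force"])
c=calibration("wrist"); im=snapshot("wrist"); save(im,"w2.png"); save(snapshot("side"),"s2.png",(200,180,360,330),4)
```

```text
[0.44864849 0.07706426 0.12671886] [9.93829910e-01 1.10910679e-01 9.64853371e-04] [-0.48520778  0.47286204  0.26466696  2.31234681 -0.32059506  0.38758505
  0.16082512] 0.5969910243721753 [0.19886042 0.14968708 0.93459743]
```

View pics/w2.png

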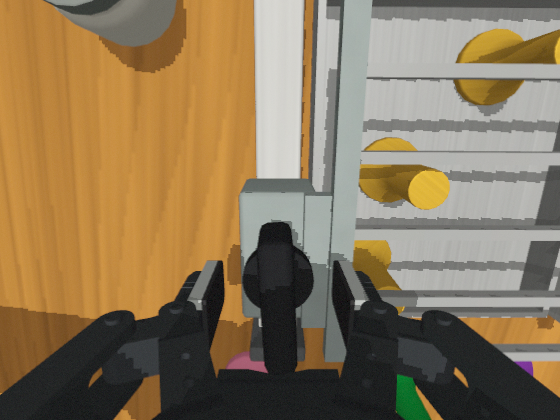

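View pics/s2.png

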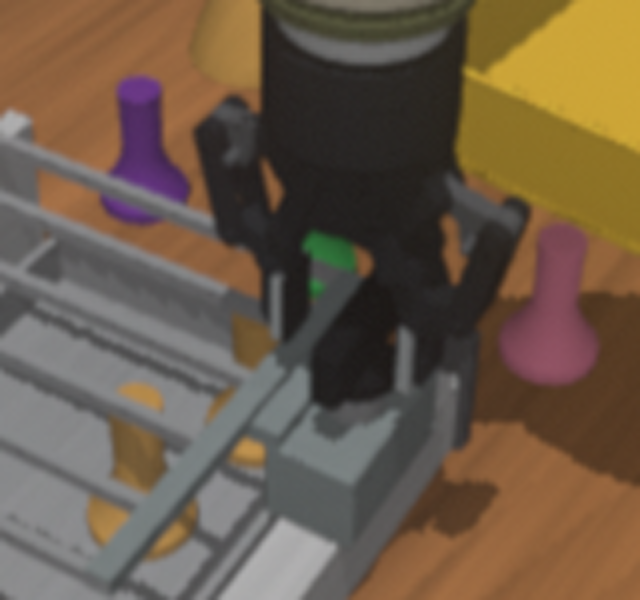

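>>> carry_out([
  [-0.2,0.1,-0.5,0,0,0,0],
  [-0.2,0.1,-0.5,0,0,0,0],
])

```text
time: 4.0
tcp_pos: [0.4494, 0.0713, 0.1261]
eef_rot: [0.998, 0.055, -0.0, 0.0]
ft_force: [0.7, 0.1, 0.4]
opening: 0.599
```

>>> carry_out([
  [1,0,0,0,0,0,0],
  [1,0,0,0,0,0,0],
  [1,0,0,0,0,0,0],
  [1,0,0,0,0,0,0],
], grip_force=60)

```text
time: 4.4
tcp_pos: [0.4492, 0.072, 0.1264]
eef_rot: [0.998, 0.056, -0.0, 0.0]
ft_force: [-1.8, -0.7, 3.0]
opening: 0.165
```

Opening is 14 mm, so the bar is held. Turning anticlockwise to loosen.

>>> carry_out([
  [1,0,0,0,0,0,6],
  [1,0,0,0,0,0,14],
  [1,0,0,0,0,0,22],
  [1,0,0,0,0,0,30],
  [1,0,0,0,0,0,38],
])

```text
time: 4.9
tcp_pos: [0.4487, 0.0717, 0.1263]
eef_rot: [0.925, 0.38, -0.001, -0.0]
ft_force: [-2.9, -1.0, 4.1]
opening: 0.163
```

>>> carry_out([
  [1,0,0,0,0,0,8],
  [1,0,0,0,0,0,16],
  [1,0,0,0,0,0,24],
  [1,0,0,0,0,0,30],
  [1,0,0,0,0,0,30],
])

```text
time: 5.4
tcp_pos: [0.4485, 0.0714, 0.1262]
eef_rot: [0.796, 0.605, -0.001, -0.0]
ft_force: [-3.4, -0.9, 5.1]
opening: 0.17
```

Run:
```python
from h import *
s=state(); x=R.from_quat(s["eef_rot"]).as_matrix()[:,0];print(s["tcp_pos"],np.degrees(np.arctan2(x[1],x[0])),s["q"],s["opening"],s["ft_force"],s["wrist_torque"])
c=calibration("wrist"); im=snapshot("wrist"); save(im,"w3.png")
```

```text
[0.44854529 0.07144885 0.12624514] 74.42702144099484 [-0.23305727  0.45939889 -0.06826086  2.29839061  0.08001948  0.38742171
  0.93057754] 0.1695830818393174 [-3.40677764 -0.87490112  5.11513764] [-0.41981947  0.71229787  0.1239144 ]
```

View pics/w3.png

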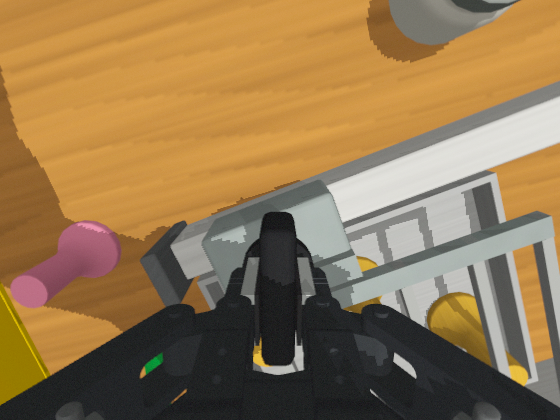

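The knob is loosened by about 1.19 rad (68° turned) and the torque is low. Sliding along (-0.106, 0.994).

>>> carry_out([
  [1,-0.1,1,0,0,0,0],
  [1,-0.32,3,0,0,0,0],
  [1,-0.59,5.5,0,0,0,0],
  [1,-0.85,8,0,0,0,0],
  [1,-1.12,10.5,0,0,0,0],
])

```text
time: 5.95
tcp_pos: [0.4372, 0.177, 0.1263]
eef_rot: [0.798, 0.603, -0.001, 0.0]
ft_force: [-1.6, -4.1, 6.2]
opening: 0.164
```

>>> carry_out([
  [1,-0.27,2.5,0,0,0,0],
  [1,-0.53,5,0,0,0,0],
  [1,-0.8,7.5,0,0,0,0],
  [1,-1.07,10,0,0,0,0],
  [1,-1.33,12.5,0,0,0,0],
])

```text
time: 6.45
tcp_pos: [0.4238, 0.3022, 0.1263]
eef_rot: [0.798, 0.603, -0.001, 0.0]
ft_force: [-2.5, -4.3, 6.8]
opening: 0.16
```

>>> carry_out([
  [1,-0.21,2,0,0,0,0],
  [1,-0.32,3,0,0,0,0],
  [1,-0.39,3.7,0,0,0,0],
  [1,-0.43,4.1,0,0,0,0],
])

```text
time: 6.85
tcp_pos: [0.4197, 0.3402, 0.1263]
eef_rot: [0.798, 0.603, -0.003, 0.001]
ft_force: [-0.4, -20.2, 17.4]
opening: 0.162
```

End stop reached: 270 mm of travel and 20 N. Tightening there.

>>> carry_out([
  [1,0,0,0,0,0,-8],
  [1,0,0,0,0,0,-16],
  [1,0,0,0,0,0,-24],
  [1,0,0,0,0,0,-32],
  [1,0,0,0,0,0,-40],
])

```text
time: 7.35
tcp_pos: [0.4201, 0.3405, 0.1263]
eef_rot: [0.957, 0.29, -0.001, 0.001]
ft_force: [-1.5, -9.4, 7.4]
opening: 0.162
```

>>> carry_out([
  [1,0,0,0,0,0,-8],
  [1,0,0,0,0,0,-16],
  [1,0,0,0,0,0,-24],
  [1,0,0,0,0,0,-29],
  [1,0,0,0,0,0,-30],
])

```text
time: 7.85
tcp_pos: [0.4205, 0.3406, 0.1264]
eef_rot: [0.999, 0.036, -0.0, 0.002]
ft_force: [-0.0, -11.6, 10.1]
opening: 0.162
```

Run:
```python
from h import *
s=state(); x=R.from_quat(s["eef_rot"]).as_matrix()[:,0];print(s["tcp_pos"],np.degrees(np.arctan2(x[1],x[0])),s["q"],s["opening"],s["ft_force"],s["wrist_torque"])
```

```text
[0.42046312 0.34061116 0.12636376] 4.080127833679899 [-1.02460176  0.55554486  0.34458785  2.12740606 -0.36410059  0.51657526
 -0.33698244] 0.16157542273182382 [ -0.02811321 -11.64639297  10.11791507] [-2.25758124  0.10774845  1.29576768]
```

>>> carry_out([
  [1,0,0,0,0,0,-3],
  [1,0,0,0,0,0,-3],
])

```text
time: 8.05
tcp_pos: [0.4204, 0.3413, 0.1264]
eef_rot: [1.0, 0.011, -0.0, 0.001]
ft_force: [-1.9, -9.3, 8.0]
opening: 0.162
```

Run:
```python
from h import *
s=state(); x=R.from_quat(s["eef_rot"]).as_matrix()[:,0];print(s["tcp_pos"],np.degrees(np.arctan2(x[1],x[0])),s["q"],s["opening"],s["ft_force"],s["wrist_torque"])
```

```text
[0.42043304 0.34128481 0.12644955] 1.2202115153035402 [-1.0343254   0.5575252   0.35827874  2.12749152 -0.37982195  0.51867919
 -0.37130285] 0.16221323810460955 [-1.86887214 -9.31359753  7.9648425 ] [-1.74460442  0.23997891  1.23225881]
```

>>> carry_out([
  [-0.2,0,0,0,0,0,0],
  [-0.2,0,0,0,0,0,0],
  [-0.2,0,0,4,0,0,0],
  [-0.2,0,0,8,0,0,0],
  [-0.2,0,0,10,0,0,0],
])

```text
time: 8.55
tcp_pos: [0.4216, 0.344, 0.229]
eef_rot: [1.0, 0.011, 0.001, -0.001]
ft_force: [-1.0, -0.3, -0.4]
opening: 0.601
```

Run:
```python
from h import *
s=state(); x=R.from_quat(s["eef_rot"]).as_matrix()[:,0];print(s["tcp_pos"],np.degrees(np.arctan2(x[1],x[0])))
c=calibration("wrist"); im=snapshot("wrist"); save(im,"w4.png"); np.save("c4.npy",c,allow_pickle=True)
save(snapshot("top"),"t4.png",(20,60,300,320),2.5)
```

```text
[0.42163695 0.34395274 0.22903979] 1.263164486634697
```

View pics/w4.png

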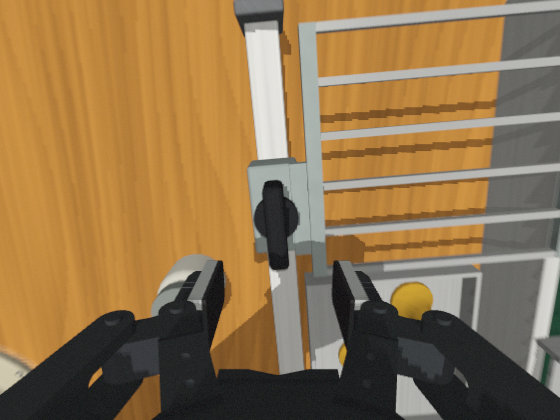

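View pics/t4.png

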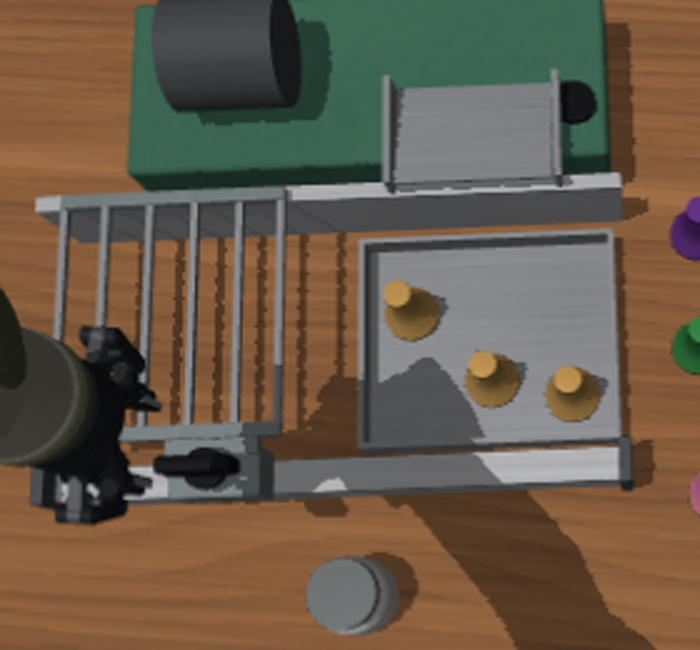

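```bash
cat > bar.py <<'E'
from h import *
import sys
def bar(imf,cf,box):
    im=cv2.imread("pics/"+imf).astype(int); c=np.load(cf,allow_pickle=True).item()
    x0,y0,x1,y1=box; g=im[y0:y1,x0:x1].max(2); m=(g<50).astype(np.uint8)
    m=cv2.morphologyEx(m,cv2.MORPH_OPEN,np.ones((3,3),np.uint8))
    # rows away from the hub: centre line
    pts=[]
    for r in range(m.shape[0]):
        u=np.nonzero(m[r])[0]
        if 8<len(u)<24: pts.append((x0+u.mean(),y0+r,len(u)))
    pts=np.array(pts); P=np.array([at_z(c,a,b,.145) for a,b,_ in pts])
    k=np.polyfit(P[:,1],P[:,0],1); print(imf,len(pts),"angle from +y",np.degrees(np.arctan(-k[0])),P[:,1].min(),P[:,1].max())
if __name__=="__main__":
    bar("w1.png","c1.npy",(255,168,310,264)); bar("w4.png","c4.npy",(252,178,300,270))
E
python3 bar.py
python3 - <<'E'
from h import *
c=calibration("top"); f=lambda u,v:(20+u/2.5,60+v/2.5)
for u,v in [(397,294),(484,365),(568,379)]: print("cast top",at_z(c,*f(u,v),.083))
for u,v in [(412,313),(493,379),(572,392)]: print("foot",at_z(c,*f(u,v),.010))
E
```

```text
w1.png 51 angle from +y 8.51172698932271 0.03880484680178656 0.10535173021117497
w4.png 51 angle from +y 5.326462183805268 0.30728669934686637 0.37431685167737333
cast top [0.5927793  0.19975319 0.083     ]
cast top [0.53311765 0.11594835 0.083     ]
cast top [0.52538719 0.04088865 0.083     ]
foot [0.59433798 0.20003795 0.01      ]
foot [0.53550696 0.11717923 0.01      ]
foot [0.5279573  0.04204353 0.01      ]
```

Clamp check: the bar now lies 5.3° from +y (rail 6.1°, 8.5° at the start), so the knob is at its stop. The castings are at about (.593,.200), (.534,.117) and (.526,.041). Moving above the first.

>>> carry_out([
  [-0.2,3.8,-3.2,0,0,0,0],
  [-0.2,7.6,-6.4,0,0,0,0],
  [-0.2,11.4,-9.6,0,0,0,0],
  [-0.2,15.2,-12.8,0,0,0,0],
  [-0.2,17.1,-14.4,0,0,0,0],
])

```text
time: 9.15
tcp_pos: [0.5945, 0.1954, 0.2254]
eef_rot: [1.0, 0.009, 0.001, 0.001]
ft_force: [-0.2, -0.2, 0.7]
opening: 0.6
```

```bash
cat > look.py <<'E'
from h import *
import sys
s=state(); x=R.from_quat(s["eef_rot"]).as_matrix();print("t",s["time"],s["tcp_pos"],"jaw",np.degrees(np.arctan2(x[1,0],x[0,0])),"z",x[:,2],s["opening"])
c=calibration("wrist"); im=snapshot("wrist"); save(im,sys.argv[1]+"w.png")
for d in search_frame("wrist","cast0"): 
    p=w(c,d["at"]); print("wrist",np.round(p,3),round(d["confidence"],2),np.round(proj(c,p)[0]))
ct=calibration("top"); im=snapshot("top"); save(im,sys.argv[1]+"t.png",(130,100,490,320),2)
for d in search_frame("top","cast0"): 
    p=w(ct,d["at"]); print("top",np.round(p,3),round(d["confidence"],2),np.round(proj(ct,p)[0]))
np.save("c.npy",c,allow_pickle=True)
E
python3 look.py a
```

```text
t 9.15 [0.59453046 0.19537245 0.22541704] jaw 1.085036066001816 z [ 0.00124241 -0.00129606 -0.99999839] 0.5999211028721474
wrist [0.597 0.21  0.03 ] 0.82 [279. 175.]
wrist [0.539 0.051 0.026] 0.8 [228. 306.]
wrist [0.539 0.13  0.023] 0.79 [226. 244.]
wrist [ 0.58  -0.049  0.01 ] 0.77 [262. 365.]
wrist [ 0.438 -0.085  0.032] 0.63 [152. 399.]
wrist [ 0.677 -0.048  0.009] 0.61 [335. 365.]
top [ 0.688 -0.064  0.015] 0.96 [298. 154.]
top [ 0.437 -0.096  0.019] 0.85 [306. 259.]
top [0.589 0.195 0.03 ] 0.82 [185. 186.]
top [0.519 0.041 0.025] 0.63 [249. 219.]
top [0.53  0.116 0.028] 0.61 [217. 212.]
```

View pics/aw.png

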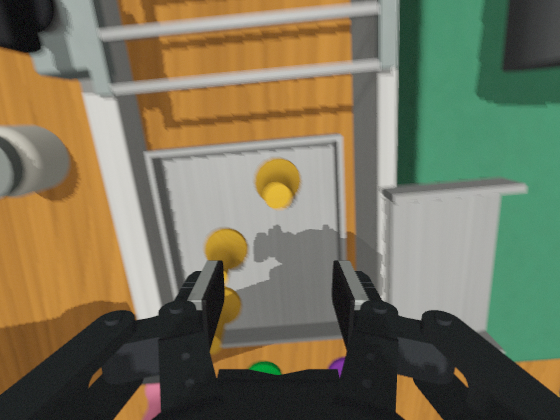

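View pics/at.png

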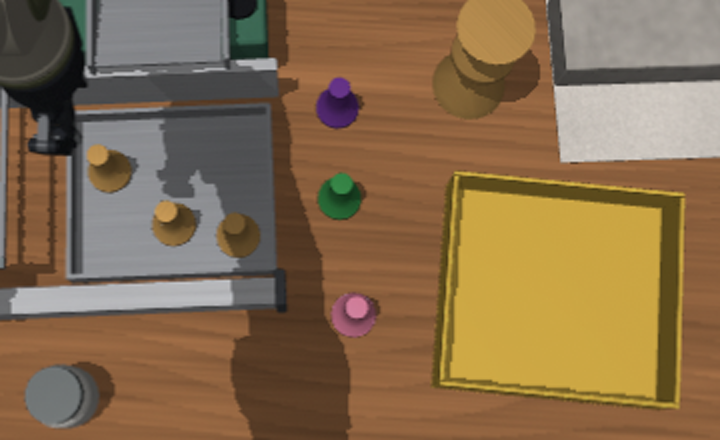

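In the tray there are three brass castings: wrist pixels (277,180), (226,248) and (228,306), top pixels (185,186), (217,212) and (249,219). All are brass-coloured and in the tray. The green, purple and pink ones stand outside it.

Run:
```python
from h import *
c=np.load("c.npy",allow_pickle=True).item(); ct=calibration("top")
p=tri([(c,277,196),(ct,179,177.5)]); print(p, at_z(c,277,196,.083),at_z(ct,179,177.5,.083))
# tote rim corners z=.07
f=lambda u,v:(130+u/2,100+v/2)
C=np.array([at_z(ct,*f(u,v),.07) for u,v in [(455,173),(685,196),(678,408),(435,385)]]);print(np.round(C,3),C.mean(0))
a=cv2.imread("pics/aw.png");b=cv2.imread("pics/at.png")
cv2.imwrite("pics/z.png",np.hstack([cv2.resize(a[130:350,150:350],(400,440)),cv2.resize(b[90:260,60:280],(500,440))[:, :400]]))
```

```text
[0.59466141 0.199974   0.07892806] [0.59517802 0.20063686 0.083     ] [0.59303882 0.19933053 0.083     ]
[[ 0.602 -0.201  0.07 ]
 [ 0.592 -0.46   0.07 ]
 [ 0.357 -0.45   0.07 ]
 [ 0.365 -0.188  0.07 ]] [ 0.4788225 -0.3249719  0.07     ]
```

View pics/z.png

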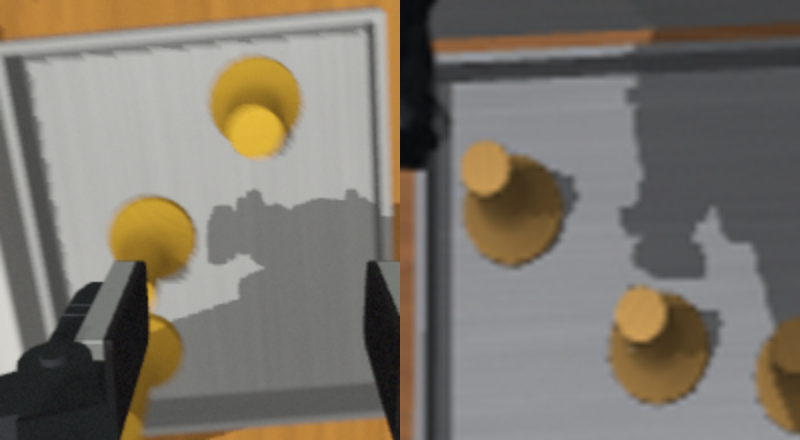

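>>> carry_out([
  [-0.2,0,0.45,-5,0,0,0],
  [-0.2,0,0.45,-10,0,0,0],
  [-0.2,0,0.45,-14,0,0,0],
  [-0.2,0,0.45,-17.4,0,0,0],
  [-0.2,0,0.45,-17.4,0,0,0],
])

```text
time: 9.85
tcp_pos: [0.5877, 0.2045, 0.0479]
eef_rot: [1.0, 0.013, -0.004, 0.001]
ft_force: [0.4, 0.5, 0.1]
opening: 0.602
```

>>> carry_out([
  [1,0,0,0,0,0,0],
  [1,0,0,0,0,0,0],
  [1,0,0,0,0,0,0],
  [1,0,0,0,0,0,0],
], grip_force=60)

```text
time: 10.25
tcp_pos: [0.5925, 0.2042, 0.0541]
eef_rot: [1.0, 0.012, 0.001, -0.001]
ft_force: [-1.6, 0.9, 8.4]
opening: 0.27
```

Held: 23 mm opening. Lift, then carry to the tote.

>>> carry_out([
  [1,0,0,3,0,0,0],
  [1,0,0,8,0,0,0],
  [1,0,0,13,0,0,0],
  [1,-0.4,-2,15,0,0,0],
  [1,-1,-5,15,0,0,0],
])

```text
time: 10.75
tcp_pos: [0.5833, 0.1553, 0.2064]
eef_rot: [1.0, 0.014, 0.003, -0.002]
ft_force: [0.6, -1.4, -1.9]
opening: 0.268
```

>>> carry_out([
  [1,-0.7,-4,0,0,0,0],
  [1,-1.5,-8,0,0,0,0],
  [1,-2.3,-12,0,0,0,0],
  [1,-3.1,-16,0,0,0,0],
  [1,-3.8,-20,0,0,0,0],
])

```text
time: 11.25
tcp_pos: [0.5428, -0.0479, 0.203]
eef_rot: [1.0, 0.012, 0.0, -0.0]
ft_force: [0.6, 0.5, -2.6]
opening: 0.262
```

>>> carry_out([
  [1,-0.8,-4,0,0,0,0],
  [1,-1.5,-8,0,0,0,0],
  [1,-2.3,-12,0,0,0,0],
  [1,-3.1,-16,0,0,0,0],
  [1,-3.8,-20,0,0,0,0],
])

```text
time: 11.75
tcp_pos: [0.5048, -0.248, 0.203]
eef_rot: [1.0, 0.012, 0.0, -0.0]
ft_force: [0.7, 0.7, -2.5]
opening: 0.265
```

>>> carry_out([
  [1,-0.8,-4,0,0,0,0],
  [1,-1.5,-8,0,0,0,0],
  [1,-2.2,-12,0,0,0,0],
  [1,-2.8,-15.5,0,0,0,0],
  [1,-2.8,-15.5,0,0,0,0],
])

```text
time: 12.25
tcp_pos: [0.475, -0.4073, 0.2033]
eef_rot: [1.0, 0.008, 0.0, 0.002]
ft_force: [0.5, -0.1, -2.7]
opening: 0.267
```

```bash
python3 look.py b
```

```text
t 12.25 [ 0.47504795 -0.40733717  0.20328999] jaw 0.9720995450447898 z [ 4.27919104e-04 -4.09725867e-03 -9.99991515e-01] 0.267086786540362
wrist [ 0.477 -0.398  0.201] 0.83 [280. 256.]
top [0.52  0.04  0.023] 0.91 [249. 219.]
top [ 0.685 -0.062  0.018] 0.87 [297. 155.]
top [0.531 0.113 0.025] 0.75 [218. 212.]
top [ 0.489 -0.393  0.173] 0.72 [459. 234.]
top [ 0.438 -0.094  0.02 ] 0.7 [305. 258.]
top [0.5   0.365 0.111] 0.64 [ 96. 211.]
top [ 0.574 -0.075  0.024] 0.54 [300. 199.]
```

View pics/bw.png

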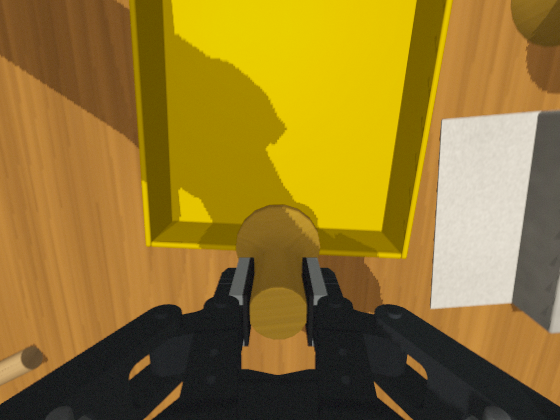

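View pics/bt.png

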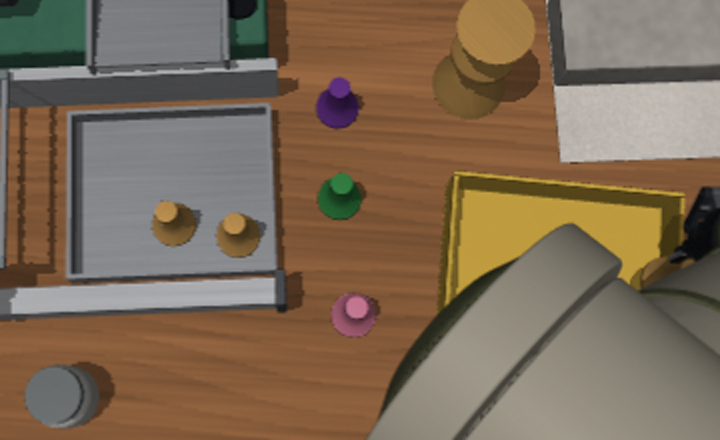

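Run:
```python
from h import *
c=np.load("c.npy",allow_pickle=True).item()
for u,v in [(150,243),(405,256),(170,222),(385,235)]: print(at_z(c,u,v,.07),at_z(c,u,v,.005))
```

```text
[ 0.36100573 -0.44597127  0.07      ] [ 0.33407837 -0.47252655  0.005     ]
[ 0.59411141 -0.45494357  0.07      ] [ 0.62215745 -0.4836148   0.005     ]
[ 0.380782  -0.4255772  0.07     ] [ 0.35851849 -0.44732295  0.005     ]
[ 0.57339915 -0.43471385  0.07      ] [ 0.5965606 -0.4586143  0.005    ]
```

>>> carry_out([
  [1,0.2,0.6,-4,0,0,0],
  [1,0.2,0.6,-8,0,0,0],
  [1,0.2,0.6,-12,0,0,0],
  [1,0.2,0.6,-14.4,0,0,0],
  [1,0.2,0.6,-14.7,0,0,0],
])

```text
time: 12.95
tcp_pos: [0.4796, -0.393, 0.0531]
eef_rot: [1.0, 0.013, -0.001, -0.001]
ft_force: [0.5, 0.2, -1.6]
opening: 0.263
```

>>> carry_out([
  [1,0,0,0,0,0,0],
  [1,0,0,0,0,0,0],
])

```text
time: 13.15
tcp_pos: [0.4803, -0.395, 0.056]
eef_rot: [1.0, 0.013, 0.0, 0.0]
ft_force: [-0.2, -0.6, -2.1]
opening: 0.269
```

>>> carry_out([
  [1,0,0,-0.2,0,0,0],
  [1,0,0,-0.3,0,0,0],
  [-0.2,0,0,-0.3,0,0,0],
  [-0.2,0,0,-0.3,0,0,0],
  [-0.2,0,0,-0.3,0,0,0],
])

```text
time: 13.65
tcp_pos: [0.4797, -0.3956, 0.0525]
eef_rot: [1.0, 0.012, 0.0, 0.0]
ft_force: [-0.2, 0.3, -0.6]
opening: 0.602
```

>>> carry_out([
  [-0.2,0,0,4,0,0,0],
  [-0.2,0,0,9,0,0,0],
  [-0.2,0,0,14,0,0,0],
  [-0.2,0.5,4,16,0,0,0],
  [-0.2,1,9,16,0,0,0],
])

```text
time: 14.15
tcp_pos: [0.4905, -0.3081, 0.216]
eef_rot: [1.0, 0.01, 0.003, 0.002]
ft_force: [1.6, 0.8, -0.4]
opening: 0.599
```

>>> carry_out([
  [-0.2,0.5,5,0,0,0,0],
  [-0.2,1,10,0,0,0,0],
  [-0.2,1.5,15,0,0,0,0],
  [-0.2,2,20,0,0,0,0],
  [-0.2,2.5,25,0,0,0,0],
])

```text
time: 14.65
tcp_pos: [0.5143, -0.0551, 0.2126]
eef_rot: [1.0, 0.012, 0.0, -0.0]
ft_force: [1.2, -0.1, 0.4]
opening: 0.6
```

>>> carry_out([
  [-0.2,0.5,5,0,0,0,0],
  [-0.2,1,9.8,0,0,0,0],
  [-0.2,1,9.8,0,0,0,0],
])

```text
time: 14.95
tcp_pos: [0.5249, 0.0487, 0.2119]
eef_rot: [1.0, 0.017, -0.0, -0.001]
ft_force: [0.1, -0.2, -0.5]
opening: 0.604
```

```bash
python3 look.py d
```

```text
t 14.95 [0.52488158 0.04866286 0.21191265] jaw 1.9486548537742039 z [-1.82596239e-04  2.41153570e-03 -9.99997076e-01] 0.6038455854174801
wrist [ 0.679 -0.053  0.022] 0.87 [409. 283.]
wrist [0.531 0.118 0.026] 0.82 [286. 122.]
wrist [ 0.57  -0.063  0.035] 0.79 [314. 294.]
wrist [0.524 0.054 0.032] 0.77 [276. 188.]
top [ 0.688 -0.061  0.017] 0.92 [297. 154.]
top [ 0.438 -0.096  0.021] 0.88 [306. 258.]
top [0.521 0.036 0.021] 0.8 [251. 219.]
top [ 0.48  -0.391  0.027] 0.77 [436. 248.]
top [ 0.574 -0.074  0.024] 0.77 [300. 199.]
```

View pics/dw.png

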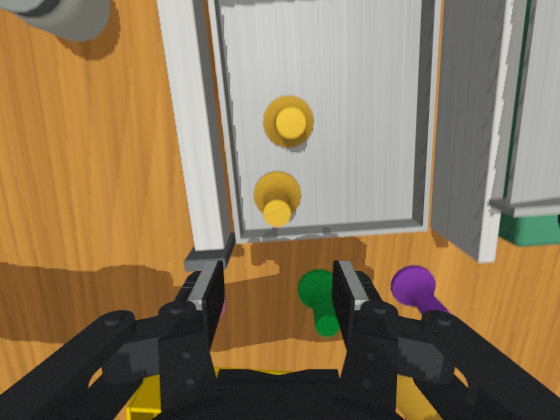

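View pics/dt.png

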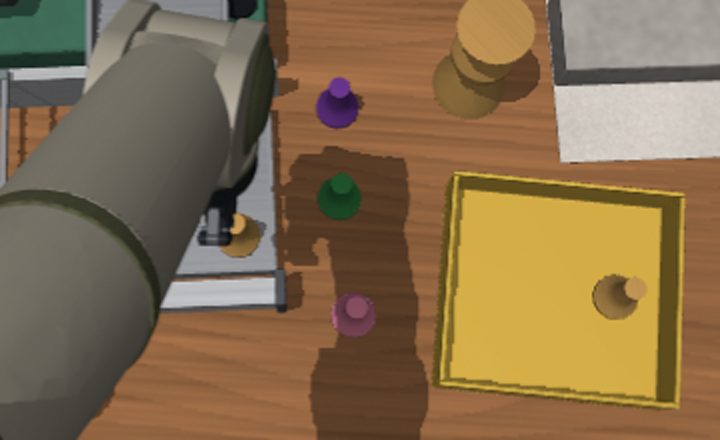

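Run:
```python
from h import *
c=np.load("c.npy",allow_pickle=True).item(); ct=calibration("top")
print("C",at_z(c,277,213,.083),"B",at_z(c,291,123,.083))
print(at_z(ct,20+568/2.5,60+379/2.5,.083))
print("placed",at_z(ct,130+635/2,100+288/2,.083))
```

```text
C [0.52567992 0.04248373 0.083     ] B [0.53444192 0.11802879 0.083     ]
[0.52538719 0.04088865 0.083     ]
placed [ 0.48210963 -0.39962639  0.083     ]
```

C is standing at (0.526, 0.042). The first casting is upright in the tote.

>>> carry_out([
  [-0.2,0.1,-0.65,-4,0,0,0],
  [-0.2,0.1,-0.65,-9,0,0,0],
  [-0.2,0.1,-0.65,-13,0,0,0],
  [-0.2,0.1,-0.65,-15.8,0,0,0],
  [-0.2,0.1,-0.65,-15.8,0,0,0],
])

```text
time: 15.65
tcp_pos: [0.5237, 0.0321, 0.0515]
eef_rot: [1.0, 0.01, -0.003, 0.001]
ft_force: [0.3, 0.0, 0.0]
opening: 0.596
```

>>> carry_out([
  [1,0,0,0,0,0,0],
  [1,0,0,0,0,0,0],
  [1,0,0,0,0,0,0],
  [1,0,0,0,0,0,0],
])

```text
time: 16.05
tcp_pos: [0.5259, 0.0343, 0.0557]
eef_rot: [1.0, 0.012, 0.001, -0.0]
ft_force: [-2.7, -2.3, 7.7]
opening: 0.267
```

>>> carry_out([
  [1,0,0,3,0,0,0],
  [1,0,0,8,0,0,0],
  [1,0,0,13,0,0,0],
  [1,-0.3,-2,15,0,0,0],
  [1,-0.6,-5,15,0,0,0],
])

```text
time: 16.55
tcp_pos: [0.5213, -0.014, 0.2081]
eef_rot: [1.0, 0.014, 0.003, -0.001]
ft_force: [0.5, -0.6, -3.0]
opening: 0.265
```

>>> carry_out([
  [1,-0.5,-4,0,0,0,0],
  [1,-1.1,-8,0,0,0,0],
  [1,-1.6,-12,0,0,0,0],
  [1,-2.2,-16,0,0,0,0],
  [1,-2.7,-20,0,0,0,0],
])

```text
time: 17.05
tcp_pos: [0.492, -0.2167, 0.2051]
eef_rot: [1.0, 0.012, 0.001, 0.0]
ft_force: [0.5, -0.0, -1.4]
opening: 0.265
```

>>> carry_out([
  [1,-0.5,-4,0,0,0,0],
  [1,-1,-8,0,0,0,0],
  [1,-1.5,-11.2,0,0,0,0],
  [1,-1.5,-11.2,0,0,0,0],
  [1,-1.5,-11.2,0,0,0,0],
])

```text
time: 17.55
tcp_pos: [0.477, -0.3279, 0.2047]
eef_rot: [1.0, 0.011, 0.0, 0.0]
ft_force: [1.0, -0.5, -2.7]
opening: 0.27
```

```bash
python3 look.py e
```

```text
t 17.55 [ 0.47704855 -0.32785887  0.20468738] jaw 1.2755010910229434 z [ 4.48264991e-04 -5.04071471e-05 -9.99999898e-01] 0.2703364090467849
wrist [ 0.478 -0.311  0.193] 0.66 [278. 234.]
top [0.528 0.115 0.028] 0.89 [217. 213.]
top [ 0.573 -0.071  0.022] 0.77 [298. 200.]
top [ 0.686 -0.063  0.017] 0.68 [298. 155.]
top [ 0.494 -0.303  0.163] 0.4 [413. 229.]
```

View pics/ew.png

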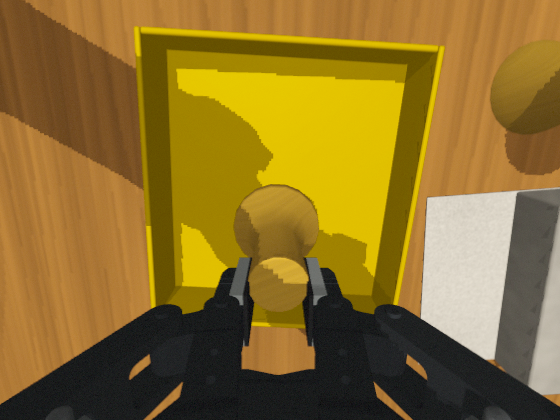

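>>> carry_out([
  [1,0,0,-4,0,0,0],
  [1,0,0,-8,0,0,0],
  [1,0,0,-12,0,0,0],
  [1,0,0,-14.4,0,0,0],
  [1,0,0,-14.4,0,0,0],
])

```text
time: 18.25
tcp_pos: [0.4763, -0.3259, 0.0577]
eef_rot: [1.0, 0.013, -0.002, -0.001]
ft_force: [-0.2, 0.2, -1.8]
opening: 0.262
```

>>> carry_out([
  [1,0,0,0,0,0,0],
  [1,0,0,0,0,0,0],
])

```text
time: 18.45
tcp_pos: [0.4784, -0.3275, 0.0615]
eef_rot: [1.0, 0.012, 0.001, 0.0]
ft_force: [0.2, -0.0, -1.8]
opening: 0.265
```

>>> carry_out([
  [1,0,0,-0.4,0,0,0],
  [1,0,0,-0.6,0,0,0],
  [1,0,0,-0.6,0,0,0],
  [1,0,0,-0.6,0,0,0],
])

```text
time: 18.85
tcp_pos: [0.4783, -0.3275, 0.0552]
eef_rot: [1.0, 0.012, 0.001, 0.0]
ft_force: [0.2, 0.8, 6.2]
opening: 0.265
```

Floor contact (+6 N). Releasing and retreating.

>>> carry_out([
  [-0.2,0,0,0,0,0,0],
  [-0.2,0,0,0,0,0,0],
  [-0.2,0,0,0,0,0,0],
  [-0.2,0,0,5,0,0,0],
  [-0.2,0,0,10,0,0,0],
])

```text
time: 19.35
tcp_pos: [0.4764, -0.3272, 0.1541]
eef_rot: [1.0, 0.012, -0.002, -0.001]
ft_force: [0.9, -0.2, 0.7]
opening: 0.601
```

>>> carry_out([
  [-0.2,0,0,5,0,0,0],
  [-0.2,0.6,5,5,0,0,0],
  [-0.2,1.2,10,5,0,0,0],
  [-0.2,1.8,15,5,0,0,0],
  [-0.2,2.4,20,5,0,0,0],
])

```text
time: 19.85
tcp_pos: [0.5012, -0.1271, 0.2045]
eef_rot: [1.0, 0.012, 0.0, -0.0]
ft_force: [1.6, 1.1, 0.1]
opening: 0.598
```

>>> carry_out([
  [-0.2,0.7,5,0,0,0,0],
  [-0.2,1.4,10,0,0,0,0],
  [-0.2,2.1,15,0,0,0,0],
  [-0.2,2.8,20,0,0,0,0],
  [-0.2,3.2,24,0,0,0,0],
])

```text
time: 20.35
tcp_pos: [0.5333, 0.1141, 0.2043]
eef_rot: [1.0, 0.013, 0.0, -0.0]
ft_force: [0.5, 0.3, -0.4]
opening: 0.599
```

>>> carry_out([
  [-0.2,0,0,0,0,0,0],
  [-0.2,0,0,0,0,0,0],
])

```text
time: 20.55
tcp_pos: [0.533, 0.1121, 0.204]
eef_rot: [1.0, 0.013, -0.0, 0.0]
ft_force: [0.3, -1.6, -0.2]
opening: 0.6
```

```bash
python3 look.py f
```

```text
t 20.55 [0.53302909 0.11208662 0.20399377] jaw 1.5181146531366352 z [-3.81977795e-04 -4.47689236e-04 -9.99999827e-01] 0.6004242363978263
wrist [ 0.459 -0.094  0.012] 0.66 [213. 353.]
wrist [0.534 0.125 0.03 ] 0.62 [278. 181.]
wrist [ 0.576 -0.061  0.023] 0.6 [310. 338.]
wrist [ 0.692 -0.037  0.005] 0.47 [405. 314.]
top [ 0.437 -0.098  0.022] 0.95 [307. 259.]
top [ 0.477 -0.312  0.028] 0.94 [401. 247.]
top [ 0.481 -0.391  0.028] 0.89 [436. 248.]
top [ 0.689 -0.065  0.02 ] 0.85 [298. 153.]
top [ 0.576 -0.072  0.024] 0.84 [299. 199.]
top [0.525 0.11  0.025] 0.62 [219. 215.]
```

View pics/fw.png

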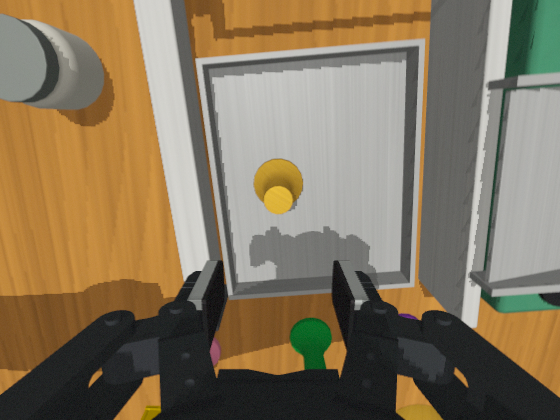

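View pics/ft.png

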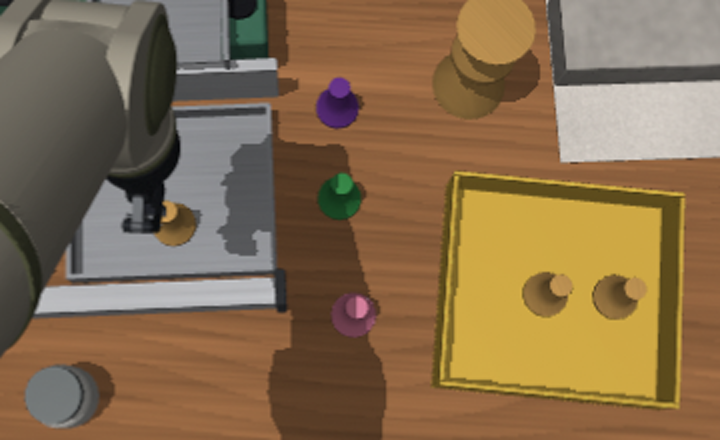

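Run:
```python
from h import *
c=np.load("c.npy",allow_pickle=True).item()
print("B",at_z(c,279,200,.083))
```

```text
B [0.5350851  0.11919002 0.083     ]
```

>>> carry_out([
  [-0.2,0.1,0.5,-4,0,0,0],
  [-0.2,0.1,0.5,-8,0,0,0],
  [-0.2,0.1,0.5,-11,0,0,0],
  [-0.2,0.1,0.5,-11,0,0,0],
  [-0.2,0.1,0.5,-11,0,0,0],
])

```text
time: 21.25
tcp_pos: [0.5345, 0.1147, 0.0947]
eef_rot: [1.0, 0.011, -0.0, 0.0]
ft_force: [0.0, 0.2, 0.6]
opening: 0.598
```

>>> carry_out([
  [-0.2,0,0.35,-2.5,0,0,0],
  [-0.2,0,0.35,-4.2,0,0,0],
  [-0.2,0,0.35,-4.2,0,0,0],
  [-0.2,0,0.35,-4.2,0,0,0],
])

```text
time: 21.65
tcp_pos: [0.5351, 0.1193, 0.0538]
eef_rot: [1.0, 0.012, 0.001, -0.0]
ft_force: [0.3, 0.3, 0.1]
opening: 0.6
```

>>> carry_out([
  [1,0,0,0,0,0,0],
  [1,0,0,0,0,0,0],
  [1,0,0,0,0,0,0],
  [1,0,0,0,0,0,0],
])

```text
time: 22.05
tcp_pos: [0.5342, 0.1196, 0.0536]
eef_rot: [1.0, 0.012, 0.0, -0.0]
ft_force: [-3.1, -0.3, 10.1]
opening: 0.27
```

>>> carry_out([
  [1,0,0,3,0,0,0],
  [1,0,0,8,0,0,0],
  [1,0,0,13,0,0,0],
  [1,-0.3,-2,15,0,0,0],
  [1,-0.6,-5,15,0,0,0],
])

```text
time: 22.55
tcp_pos: [0.5298, 0.071, 0.2058]
eef_rot: [1.0, 0.014, 0.003, -0.001]
ft_force: [0.2, -0.2, -3.3]
opening: 0.266
```

>>> carry_out([
  [1,-0.6,-4,0,0,0,0],
  [1,-1.2,-8,0,0,0,0],
  [1,-1.8,-12,0,0,0,0],
  [1,-2.4,-16,0,0,0,0],
  [1,-3,-20,0,0,0,0],
])

```text
time: 23.05
tcp_pos: [0.4976, -0.1318, 0.2028]
eef_rot: [1.0, 0.012, 0.0, -0.0]
ft_force: [0.9, -0.9, -3.7]
opening: 0.27
```

>>> carry_out([
  [1,-0.6,-4,0,0,0,0],
  [1,-1.2,-8,0,0,0,0],
  [1,-1.7,-11.3,0,0,0,0],
  [1,-1.7,-11.3,0,0,0,0],
  [1,-1.7,-11.3,0,0,0,0],
])

```text
time: 23.55
tcp_pos: [0.4807, -0.244, 0.2025]
eef_rot: [1.0, 0.011, -0.0, -0.0]
ft_force: [0.5, 0.0, -2.6]
opening: 0.267
```

>>> carry_out([
  [1,0,0,0,0,0,0],
])

```text
time: 23.65
tcp_pos: [0.4813, -0.2423, 0.2023]
eef_rot: [1.0, 0.012, -0.0, -0.0]
ft_force: [0.2, 0.8, -2.3]
opening: 0.268
```

```bash
python3 look.py g
```

```text
t 23.65 [ 0.4813144  -0.2422679   0.20230371] jaw 1.4284274469904155 z [-2.19244128e-04  7.60158314e-04 -9.99999687e-01] 0.26750773359806285
wrist [ 0.444 -0.104  0.026] 0.89 [237.  40.]
wrist [ 0.677 -0.077  0.018] 0.8 [501.  15.]
wrist [ 0.573 -0.085  0.019] 0.78 [384.  21.]
wrist [ 0.481 -0.392  0.078] 0.73 [272. 355.]
top [ 0.686 -0.062  0.018] 0.87 [297. 154.]
top [ 0.576 -0.073  0.025] 0.85 [299. 198.]
```

View pics/gt.png

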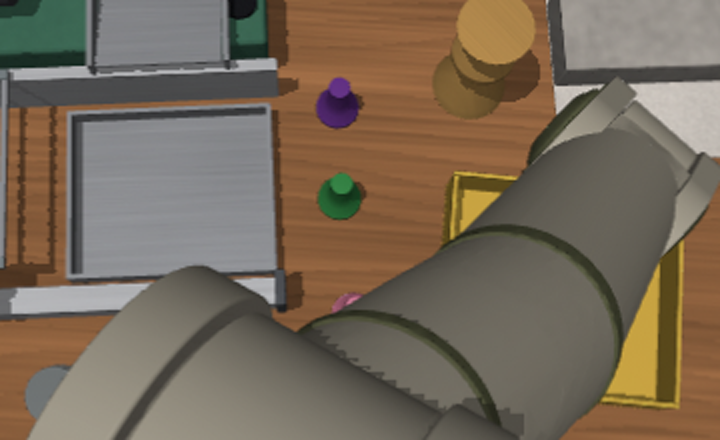

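View pics/gw.png

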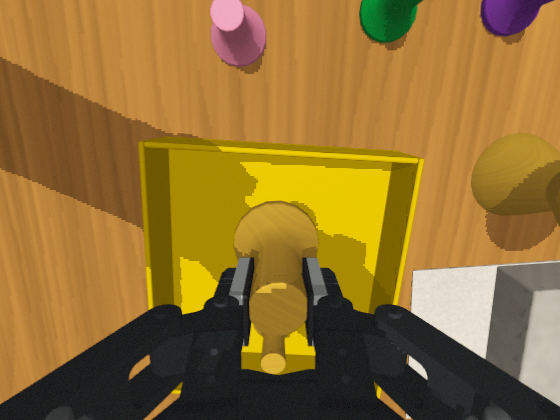

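>>> carry_out([
  [1,0,0,-4,0,0,0],
  [1,0,0,-8,0,0,0],
  [1,0,0,-12,0,0,0],
  [1,0,0,-14,0,0,0],
  [1,0,0,-14,0,0,0],
])

```text
time: 24.35
tcp_pos: [0.4802, -0.2423, 0.0598]
eef_rot: [1.0, 0.012, -0.002, -0.001]
ft_force: [-0.5, 0.5, -2.4]
opening: 0.268
```

>>> carry_out([
  [1,0,0,0,0,0,0],
  [1,0,0,-0.3,0,0,0],
  [1,0,0,-0.6,0,0,0],
  [1,0,0,-0.6,0,0,0],
])

```text
time: 24.75
tcp_pos: [0.4817, -0.2433, 0.0569]
eef_rot: [1.0, 0.012, 0.001, 0.0]
ft_force: [-0.2, -0.2, -1.9]
opening: 0.266
```

>>> carry_out([
  [1,0,0,-0.3,0,0,0],
  [1,0,0,-0.3,0,0,0],
  [-0.2,0,0,-0.3,0,0,0],
  [-0.2,0,0,-0.3,0,0,0],
  [-0.2,0,0,-0.3,0,0,0],
])

```text
time: 25.25
tcp_pos: [0.4813, -0.2435, 0.0533]
eef_rot: [1.0, 0.012, 0.0, 0.0]
ft_force: [-0.3, 0.5, -0.0]
opening: 0.599
```

>>> carry_out([
  [-0.2,0,0,5,0,0,0],
  [-0.2,0,0,10,0,0,0],
  [-0.2,0,0,15,0,0,0],
  [-0.2,0,5,17,0,0,0],
  [-0.2,0,10,17,0,0,0],
])

```text
time: 25.75
tcp_pos: [0.4826, -0.1478, 0.2262]
eef_rot: [1.0, 0.01, 0.003, 0.001]
ft_force: [-0.0, 0.5, -2.0]
opening: 0.6
```

>>> carry_out([
  [-0.2,0,5,0,0,0,1],
  [-0.2,0,10,0,0,0,2],
  [-0.2,0,15,0,0,0,4],
  [-0.2,0,20,0,0,0,4],
  [-0.2,0,25,0,0,0,4],
])

```text
time: 26.25
tcp_pos: [0.4809, 0.105, 0.2234]
eef_rot: [0.999, 0.047, 0.0, -0.0]
ft_force: [1.5, 0.1, 0.5]
opening: 0.601
```

```bash
python3 look.py i
```

```text
t 26.25 [0.48090539 0.104986   0.22340263] jaw 5.364841379471941 z [ 4.40753314e-04  2.60075429e-04 -9.99999869e-01] 0.6014573255403378
wrist [ 0.444 -0.089  0.025] 0.87 [233. 339.]
wrist [ 0.674 -0.049  0.01 ] 0.71 [418. 319.]
top [ 0.476 -0.309  0.025] 0.97 [400. 247.]
top [ 0.689 -0.063  0.021] 0.83 [298. 153.]
top [ 0.481 -0.392  0.028] 0.78 [436. 248.]
top [ 0.477 -0.236  0.025] 0.61 [368. 245.]
top [ 0.438 -0.099  0.021] 0.59 [307. 259.]
top [ 0.574 -0.072  0.023] 0.58 [299. 200.]
```

View pics/it.png

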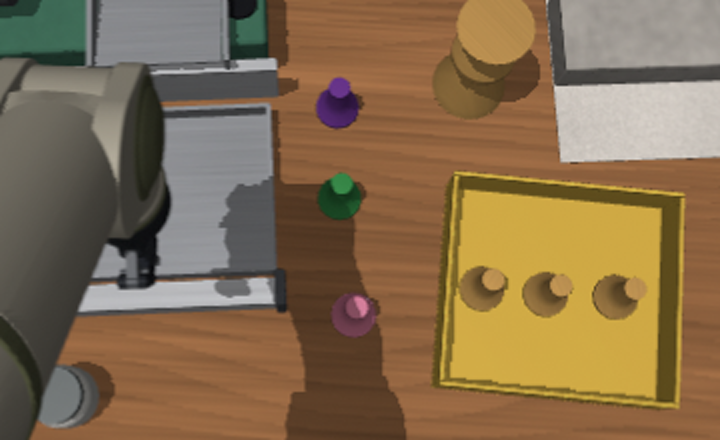

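All three castings stand upright in the tote, at top-crop pixels (482,288), (547,292) and (617,295), and the tray is empty. Back to the knob.

>>> carry_out([
  [-0.2,-1.2,4.7,0,0,0,0],
  [-0.2,-2.4,9.4,0,0,0,0],
  [-0.2,-3.7,14.2,0,0,0,0],
  [-0.2,-5,19,0,0,0,0],
  [-0.2,-6,23.6,0,0,0,0],
])

```text
time: 26.95
tcp_pos: [0.4213, 0.339, 0.2234]
eef_rot: [0.999, 0.045, 0.0, 0.0]
ft_force: [1.6, 0.3, 0.2]
opening: 0.6
```

>>> carry_out([
  [-0.2,0,0,0,0,0,0],
  [-0.2,0,0,-2,0,0,0],
  [-0.2,0,0,-4,0,0,0],
  [-0.2,0,0,-4,0,0,0],
  [-0.2,0,0,-4,0,0,0],
])

```text
time: 27.45
tcp_pos: [0.4222, 0.3372, 0.1834]
eef_rot: [0.999, 0.045, -0.0, 0.0]
ft_force: [0.2, -0.4, -0.0]
opening: 0.599
```

```bash
python3 look.py j; cp c.npy cj.npy
```

```text
t 27.45 [0.42217242 0.3372278  0.18344087] jaw 5.20872988560669 z [-2.33342167e-04 -9.79760893e-04 -9.99999493e-01] 0.5991047608914093
top [ 0.687 -0.062  0.018] 0.94 [297. 154.]
top [ 0.48  -0.392  0.028] 0.92 [436. 248.]
top [ 0.437 -0.094  0.021] 0.75 [305. 259.]
top [ 0.577 -0.073  0.026] 0.74 [299. 198.]
top [ 0.476 -0.31   0.025] 0.68 [400. 248.]
top [ 0.478 -0.236  0.026] 0.63 [368. 245.]
```

View pics/jw.png

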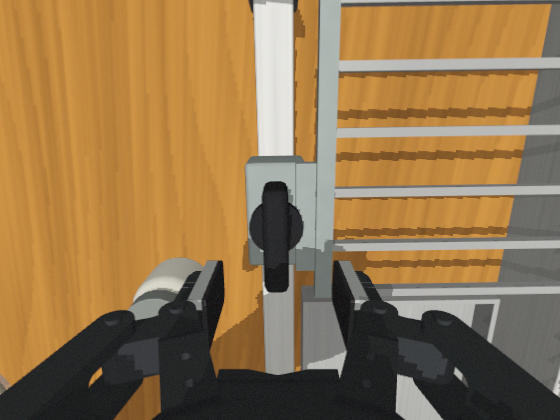

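Run:
```python
from h import *
from bar import bar
c=np.load("cj.npy",allow_pickle=True).item()
print(at_z(c,276,237,.152),at_z(c,276,183,.152),at_z(c,276.5,290,.152)); bar("jw.png","cj.npy",(250,175,300,298))
```

```text
[0.42180852 0.34509521 0.152     ] [0.41904321 0.3761285  0.152     ] [0.4251085 0.3114303 0.152    ]
jw.png 39 angle from +y 5.660443263274275 0.3067200116381012 0.3752890974950649
```

>>> carry_out([
  [-0.2,-0.1,0.3,-2,0,0,0],
  [-0.2,-0.1,0.3,-4,0,0,0],
  [-0.2,-0.1,0.3,-5.6,0,0,0],
  [-0.2,-0.1,0.3,-5.6,0,0,0],
  [-0.2,-0.1,0.3,-5.6,0,0,0],
])

```text
time: 28.15
tcp_pos: [0.4206, 0.3419, 0.1277]
eef_rot: [0.999, 0.047, 0.0, -0.0]
ft_force: [0.2, 0.1, -0.1]
opening: 0.597
```

>>> carry_out([
  [1,0,0,0,0,0,0],
  [1,0,0,0,0,0,0],
  [1,0,0,0,0,0,0],
  [1,0,0,0,0,0,0],
  [1,0,0,0,0,0,0],
], grip_force=60)

```text
time: 28.65
tcp_pos: [0.4203, 0.3423, 0.1281]
eef_rot: [0.999, 0.047, 0.0, -0.0]
ft_force: [-0.6, -1.0, 7.8]
opening: 0.162
```

>>> carry_out([
  [1,0,0,0,0,0,7],
  [1,0,0,0,0,0,15],
  [1,0,0,0,0,0,23],
  [1,0,0,0,0,0,31],
  [1,0,0,0,0,0,39],
])

```text
time: 29.15
tcp_pos: [0.4188, 0.3416, 0.128]
eef_rot: [0.925, 0.38, -0.001, -0.0]
ft_force: [-7.0, -2.8, 11.0]
opening: 0.162
```

>>> carry_out([
  [1,0,0,0,0,0,8],
  [1,0,0,0,0,0,16],
  [1,0,0,0,0,0,24],
  [1,0,0,0,0,0,32],
  [1,0,0,0,0,0,32],
])

```text
time: 29.65
tcp_pos: [0.4181, 0.3403, 0.128]
eef_rot: [0.785, 0.62, -0.002, -0.0]
ft_force: [-8.7, -5.0, 14.7]
opening: 0.164
```

Run:
```python
from h import *
s=state(); x=R.from_quat(s["eef_rot"]).as_matrix()[:,0];print(s["tcp_pos"],np.degrees(np.arctan2(x[1],x[0])),s["q"],s["opening"],s["ft_force"],s["wrist_torque"])
c=calibration("wrist"); im=snapshot("wrist"); save(im,"w5.png")
```

```text
[0.41805923 0.34026592 0.12799709] 76.64502034001767 [-0.80900818  0.5273959   0.02981539  2.11571918 -0.03253554  0.50325856
  0.58303194] 0.16377037142297116 [-8.6786431  -5.02795838 14.71622596] [-1.0419395   1.96438593  0.11184456]
```

View pics/w5.png

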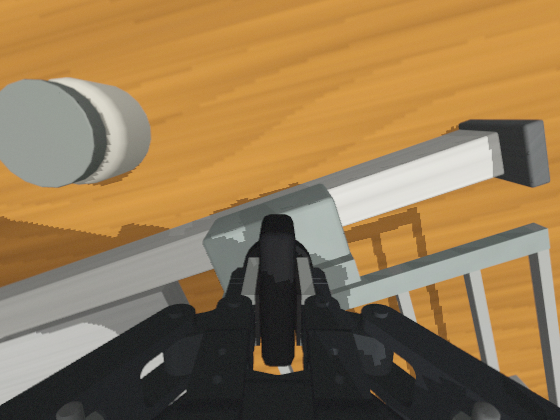

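>>> carry_out([
  [1,0.2,-1,0,0,0,0],
  [1,0.42,-3,0,0,0,0],
  [1,0.69,-5.5,0,0,0,0],
  [1,0.95,-8,0,0,0,0],
  [1,1.2,-10.5,0,0,0,0],
])

```text
time: 30.2
tcp_pos: [0.4292, 0.2366, 0.128]
eef_rot: [0.785, 0.619, -0.002, -0.001]
ft_force: [-11.4, 2.4, 14.9]
opening: 0.162
```

>>> carry_out([
  [1,0.27,-2.5,0,0,0,0],
  [1,0.53,-5,0,0,0,0],
  [1,0.8,-7.5,0,0,0,0],
  [1,1.07,-10,0,0,0,0],
  [1,1.33,-12.5,0,0,0,0],
])

```text
time: 30.7
tcp_pos: [0.4426, 0.1112, 0.128]
eef_rot: [0.786, 0.619, -0.002, -0.001]
ft_force: [-10.5, 2.3, 16.4]
opening: 0.164
```

>>> carry_out([
  [1,0.21,-2,0,0,0,0],
  [1,0.32,-3,0,0,0,0],
  [1,0.4,-3.8,0,0,0,0],
  [1,0.44,-4.2,0,0,0,0],
])

```text
time: 31.1
tcp_pos: [0.447, 0.0713, 0.128]
eef_rot: [0.786, 0.619, -0.001, -0.002]
ft_force: [-16.0, 22.5, 18.5]
opening: 0.168
```

Closed end stop reached at 22 N and y=0.071. Clamping.

>>> carry_out([
  [1,-0.1,0,0,0,0,-8],
  [1,-0.1,0,0,0,0,-16],
  [1,-0.1,0,0,0,0,-24],
  [1,-0.1,0,0,0,0,-32],
  [1,-0.1,0,0,0,0,-40],
])

```text
time: 31.6
tcp_pos: [0.4478, 0.073, 0.128]
eef_rot: [0.95, 0.311, -0.0, -0.002]
ft_force: [-6.8, 14.5, 10.1]
opening: 0.166
```

>>> carry_out([
  [1,0,0,0,0,0,-8],
  [1,0,0,0,0,0,-16],
  [1,0,0,0,0,0,-24],
  [1,0,0,0,0,0,-32],
  [1,0,0,0,0,0,-34],
])

```text
time: 32.1
tcp_pos: [0.4492, 0.0735, 0.1281]
eef_rot: [1.0, 0.022, 0.0, -0.002]
ft_force: [-3.3, 12.3, 11.7]
opening: 0.164
```

>>> carry_out([
  [1,0,0,0,0,0,-3],
  [1,0,0,0,0,0,-3],
])

```text
time: 32.3
tcp_pos: [0.4492, 0.0735, 0.1282]
eef_rot: [1.0, -0.001, 0.0, -0.001]
ft_force: [-2.6, 11.4, 12.2]
opening: 0.164
```

Run:
```python
from h import *
s=state(); x=R.from_quat(s["eef_rot"]).as_matrix()[:,0];print(s["tcp_pos"],np.degrees(np.arctan2(x[1],x[0])),s["q"],s["opening"],s["ft_force"],s["wrist_torque"])
```

```text
[0.44918354 0.07352531 0.12815563] -0.11106996023098463 [-0.53021944  0.47897671  0.34300674  2.31451747 -0.41491777  0.40208948
  0.15971241] 0.16370967342831544 [-2.59796115 11.36889524 12.22718186] [2.50753857 0.64740193 2.46471564]
```

>>> carry_out([
  [-0.2,0,0,0,0,0,0],
  [-0.2,0,0,0,0,0,0],
  [-0.2,0,0,4,0,0,0],
  [-0.2,0,0,8,0,0,0],
  [-0.2,0,0,10,0,0,0],
])

```text
time: 32.8
tcp_pos: [0.4497, 0.0691, 0.2296]
eef_rot: [1.0, -0.007, 0.001, -0.0]
ft_force: [-0.0, -0.4, -1.3]
opening: 0.6
```

>>> carry_out([
  [-0.2,0,0,0,0,0,0],
  [-0.2,0,0,0,0,0,0],
])

```text
time: 33.0
tcp_pos: [0.4489, 0.0699, 0.2272]
eef_rot: [1.0, -0.006, 0.0, -0.0]
ft_force: [-0.4, -0.4, -0.6]
opening: 0.598
```

```bash
python3 look.py k; cp c.npy ck.npy
```

```text
t 33.0 [0.4489336  0.06989324 0.22724864] jaw -0.6642960793545077 z [ 7.87983802e-04  5.34618179e-04 -9.99999547e-01] 0.598434460639349
wrist [ 0.579 -0.059  0.02 ] 0.88 [386. 291.]
wrist [ 0.443 -0.087  0.028] 0.71 [273. 316.]
top [ 0.576 -0.073  0.027] 0.92 [299. 198.]
top [ 0.479 -0.392  0.03 ] 0.89 [437. 248.]
top [ 0.438 -0.098  0.021] 0.68 [307. 259.]
top [ 0.685 -0.062  0.018] 0.67 [297. 155.]
top [ 0.48  -0.238  0.026] 0.62 [369. 244.]
top [ 0.478 -0.31   0.026] 0.56 [400. 247.]
```

View pics/kw.png

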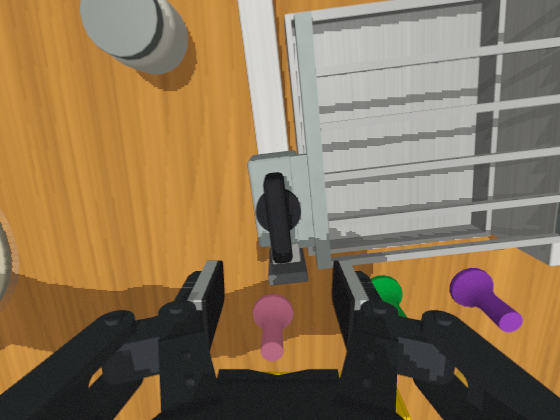

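Run:
```python
from bar import *
bar("kw.png","ck.npy",(250,170,305,262)); bar("w1.png","c1.npy",(255,168,310,264))
```

```text
kw.png 49 angle from +y 4.989071368738608 0.03958495747780995 0.10612989659944921
w1.png 51 angle from +y 8.51172698932271 0.03880484680178656 0.10535173021117497
```

>>> carry_out([
  [-0.2,0,4,2,0,0,0],
  [-0.2,0,9,4,0,0,0],
  [-0.2,0,14,6,0,0,0],
  [-0.2,0,19,8,0,0,0],
  [-0.2,0,24,10,0,0,0],
])

```text
time: 33.7
tcp_pos: [0.4485, 0.2973, 0.3214]
eef_rot: [1.0, -0.006, -0.0, 0.001]
ft_force: [2.1, 0.4, -0.4]
opening: 0.601
```

>>> carry_out([
  [-0.2,0,5,0,0,0,0],
  [-0.2,0,10,0,0,0,0],
  [-0.2,0,15,0,0,0,0],
  [-0.2,0,20,0,0,0,0],
  [-0.2,0,20,0,0,0,0],
])

```text
time: 34.2
tcp_pos: [0.446, 0.5033, 0.3183]
eef_rot: [1.0, -0.001, -0.001, 0.0]
ft_force: [-0.3, 0.0, -0.5]
opening: 0.601
```

Run:
```python
from h import *
s=state(); print(s["time"],s["tcp_pos"],s["joint_vel"].round(3))
save(snapshot("top"),"t9.png",(30,60,490,320),1.7)
save(snapshot("side"),"s9.png")
```

```text
34.2 [0.44604292 0.50334425 0.31834498] [ 0.037 -0.05   0.064  0.095  0.042 -0.006  0.038]
```

View pics/t9.png

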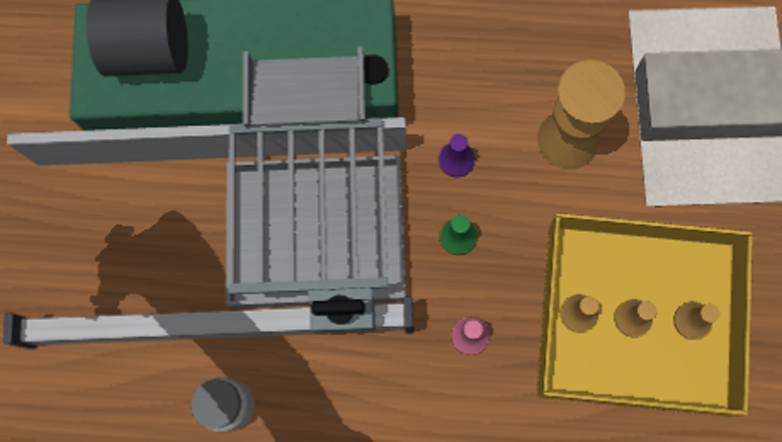

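View pics/s9.png

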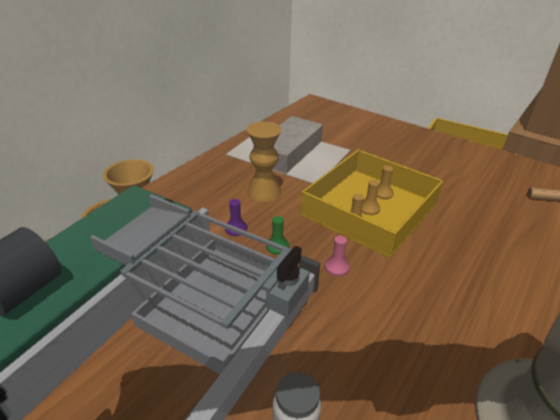

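The tray is empty and the guard closed: the carriage is at columns 213–249, as at the start (212–250). The tote holds three upright castings, and the vase and jar have not moved.

Run:
```python
from plant import *
print(hand_in())
```

```text
the job is handed in; nothing more can be done
None
```

The job is done and handed in at about 34 s, with nothing touching the robot.

- **Opening:** I loosened the knob, slid the guard 270 mm to its open stop (about 20 N) and clamped it there. In the next wrist pictures the guard had not moved and the knob bar was parallel to the rail.
- **Castings:** There were three brass castings in the tray. All three stand upright in the yellow tote, and the tray is empty.
- **Closing:** I loosened the guard again, slid it to the closed stop (about 22 N) and clamped it. The knob bar now lies about 5° from +y, against a rail at about 6°, so within measuring error it is tight. The carriage is back at its starting place in the top picture.
- **Left alone:** The vase, the jar and the pink, green and purple look-alikes stand where they were.

**What went wrong or disagreed:**
- My first grasp of the knob was too low and closed on its hub, so I raised the gripper and took it again.
- The second casting was gripped about 8 mm off the pads' centre, but it held and was placed upright.
- The bar angle read 8.5° before I first touched the knob, against about 5° when tight. I put this down to measuring error or the knob not having been quite at its stop.

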